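# Lock the levelling screw with its jam nut

## Task

Clear the steel bush out of the way, slide the large open-end spanner flat along the bench onto the square foot of the levelling screw, and swing it the short way clockwise until its handle rests against the stop block: that is the setting. With the spanner left there to hold the screw, push the jam nut's lever clockwise until the nut is fully tight, without turning the screw past its setting, and leave the spanner on the screw. Leave the small spanner, the tin and the vee block where they are.

Things in the scene. Friction and masses are not known exactly. Their poses are not given: they have to be found in the camera images.
- bracket: Grey cast bracket fixed to the bench. Origin: on the vertical screw axis, bench level. Column (base 40 x 64 mm, centred at x = +75 mm) on its +x side; an arm 36 mm wide, 36 to 52 mm high, reaches from it to the screw: the spanner passes under it flat on the bench. Fixed in this frame: steel stop block, x 10 to 28, y 120 to 146 mm, 28 mm high; its -x face is the stop.
- stop_face (a point): Centre of the stop block's face, which looks along the bracket's -x: 10 mm, 133 mm in the bracket's frame, 14 mm high.
- foot_square (a point): Point on the screw axis 6 mm above the bench, inside the screw's square foot: 20 x 20 mm, sides along this frame's x and y, 2 to 26 mm above the bench, under the bracket's arm and free all round, so that a flat tool slides onto it along the bench.
- foot_screw (a joint): Adjusting screw's angle, rad, grows clockwise from above, turns easily (0.05 N m). 0 is the setting: square's sides along the bracket's x, y; a spanner on it with handle along the bracket's +y is 1 mm off the stop block. Starts at -0.6 to -0.35: the spanner then goes on with its handle that much anticlockwise of +y. Jaw play lets the screw end up to 0.1 past 0 under load.
- jam_nut (a joint): Jam nut's angle relative to the screw, rad, grows clockwise from above; starts at 0 to 0.3, fully tight at a hard stop at 1.1. Rubs on the screw with 0.25 N m (about 4 N at the knob): if the screw is not held, pushing the lever turns screw and nut together and this value does not change.
- knob (a point): Middle (100 mm high) of the black upright knob, 18 mm thick, 78 to 118 mm above the bench, at the end of the jam nut's lever, 70 mm from the screw axis, above the bracket. This frame's x points outward along the lever. With the screw at 0 and the nut tight the lever points 0.2 rad clockwise of the bracket's -x.
- spanner: Large plain steel open-end spanner lying loose, 10 mm thick, 195 mm long, 0.11 to 0.22 kg. Origin: at its underside, mid-grip on the handle; its x points along the handle to the jaw. Handle 18 mm wide, ends at x = -87 mm. Jaw centre x = +85 mm; slot 22 mm wide, bottom at x = +74 mm, open toward +x with flared lips to x = +107 mm; head about 50 mm wide.
- jaw (a point): Centre of the large spanner's jaw slot, 6 mm above its underside; on the square foot's axis when seated.
- bush: Turned steel flanged bush, 28 mm across, 22 mm high, standing loose on the bench in the way between the spanner's place and the stop block. Origin: centre of its underside. It may be pushed anywhere on the bench.
- small_spanner: Small double-ended spanner 120 x 22 x 6 mm, loose, too small for the job; its length along its y. A bystander.
- tin: Round grease tin, 66 mm across, 34 mm high, loose, origin under its centre. A bystander.
- vee: Ground steel vee block 45 x 44 x 34 mm, loose, origin under its centre. A bystander.

How it is judged (in metres and radians):
On the way, in this order (a step that is already met when the one before it is completed fails the run):
1. the large spanner lies flat on the bench with its jaw on the screw's square foot (horizontal distance between jaw and foot_square below 0.008 m and height (world z) of jaw below 0.016 m), for 0.1 s.
2. the screw has been turned to its setting (value of joint foot_screw above -0.12 rad and horizontal distance between jaw and foot_square below 0.008 m), for 0.2 s.
At the end, for the whole second after the job is handed in: The jam nut is tight (1.04 rad or more of 1.1), the screw stands at its setting (-0.12 to 0.25 rad), and the large spanner lies flat and still on the bench with its jaw centre within 8 mm of the screw axis (all of step 2 and value of joint jam_nut above 1.04 rad and value of joint foot_screw below 0.25 rad and height (world z) of jaw below 0.012 m and angle between spanner's own z axis and vertical below 0.1 rad and linear speed of spanner below 0.02 m/s); the robot touches nothing.
It fails at once if the screw is turned well past its setting (over 0.4 rad) (value of joint foot_screw above 0.4 rad).
It fails at once if the small spanner is moved by more than 25 mm (distance of small_spanner from where it was at the start of the episode above 0.025 m).
It fails at once if the tin is moved by more than 25 mm (distance of tin from where it was at the start of the episode above 0.025 m).
It fails at once if the vee block is moved by more than 25 mm (distance of vee from where it was at the start of the episode above 0.025 m).
It fails at once if the bush is knocked off the bench (height (world z) of bush below -0.05 m).
It also fails if it takes over 58 s, if anything falls off the work surface, if the arm or the gripper's body presses on something with over 40 N, if the wrist force passes 120 N, or if a joint passes its speed limit or range.

## Robot

A 6-joint arm with a two-finger parallel gripper is mounted at the origin on a cart in front of the work surface, level with it; the furniture and walls round the work are solid. World frame = base frame: x ahead of the robot, y to its left, z up, the work surface at z = 0. Lengths are in mm, angles in rad, forces in N, time in s.
With the tool pointing down it reaches from about 425 to 950 mm from the base axis. Payload 14.7 kg.
Tool frame: the origin (TCP) lies midway between the tips of the shut fingers; the grasp point (between the pads) lies 19 mm behind it; z points along the fingers, y is the line along which they close (so a half turn about z gives the same grasp; the last joint's range is limited). The gripper opens to 85 mm and grips with 20 to 120 N. Pads are 22 mm wide; open, the fingers measure 114 mm over their backs; the gripper's body (76 mm by 85 mm) begins 54 mm behind the grasp point. The pads swing forward as they close: fully open they stand 13 mm farther back than shut.
Start: joints at [1.214, 0.48, 1.596, -0, 1.065, -0.047], TCP at [198.14, 619.058, 231.297] pointing down, gripper open.
Joint ranges: [-2.75, 2.75], [-0.82, 2.05], [0.23, 2.67], [-1.56, 4.7], [0.09, 2.69], [-2.92, 2.92]. Speed limits (rad/s): [1.89, 1.89, 2.39, 3.01, 3.01, 3.01].

## Interface

Orientations are given as a unit quaternion [x, y, z, w].
In Python, from bench import r, imaging gives the robot as it stands.
- The arm moves only by the shell command python3 -m handwheel 'ROWS' [FORCE]. ROWS is JSON, a list of rows, each an object with "offset": the shift along the world's x, y, z in m, a list of three; "rotation": the turn, a rotation vector about the world's x, y, z in degrees, a list of three; "fingers": the finger opening in m, from 0 to 0.0854. A call has 1 to 8 rows; each row shifts and turns the commanded pose from where the row before left it; what a row does not reach is not made up. A row lasts 1/10 s, in which the tool goes at most 50 mm and 8.59 degrees, less where a joint would pass 70% of its speed; a pose out of reach is approached as far as the arm can. A call is refused whole if a number of a shift passes 0.05 or a number of a turn 8.59, either way. A call with a gripper value outside its range is refused whole. The fingers move at their own pace and stop on an object; FORCE is the grip in N (left out, the last holds). Time passes only in rows, so rows that do not move let the fingers close. It gives the time, the measured TCP pose, the force, the opening and the grip force at its end, in the units of the state.
- r.sense(): the state, without advancing time (a new reading comes with each control period).
- imaging.get_image(name): name is "scene" or "top" or "wrist"; returns a dict with "pixels" (480x640x3 uint8, red, green, blue), "fx", "fy", "cx", "cy" (pixels), "xyz" and "attitude" of the camera in the world; the wrist camera has in their place "hand_eye" (4x4, takes a point from camera to tool coordinates, whose origin is the TCP and whose axes are the flange's). Camera axes: x right, y down, z forward; pixel columns grow to the right and rows downward; lengths in mm; the calibration is good to about 2 mm. A picture is of the moment at which its call begins: read the wrist's pose just before it. There is no depth.
- r.hand_in(): hands the job in; it is judged then, once.
The state is a dict: "time": time; "joints": joint angles; "joint_vel": joint speeds; "tau": joint torques, N m; "position": TCP position; "tool_rot": TCP orientation; "wrist_force": force on the tool from outside, world axes, zero at the start; "moment": the same for the moment, N m; "gripper_width": finger opening in mm; "grip_force": force on a finger pad.
Only numpy, scipy, OpenCV 4.12 (cv2) and the standard library are available. Lean on these libraries where they do the work, as an engineer would, in place of code of your own. Each camera call takes 0.05 s, during which the arm holds its last target. There are 200 camera calls.

## Working session

There is one attempt and no reset: what is moved stays moved. The work goes in short steps, Python scripts to look and compute and a shell command to move; the robot and the scene stay as the last step left them, time stands still between calls to the robot, and variables do not carry over. Pictures are saved under pics/ and viewed, at most 10 in all, crops included, and the job is handed in when it is done.

```bash
ls; mkdir -p pics
cat > h.py <<'E'
import numpy as np, cv2
from bench import r, imaging
from scipy.spatial.transform import Rotation as R
def cam(im):
    if 'hand_eye' in im:
        s=im['_s']; T=np.eye(4); T[:3,:3]=R.from_quat(s['tool_rot']).as_matrix(); T[:3,3]=s['position']
        M=T@np.array(im['hand_eye']); return M[:3,3],M[:3,:3]
    a=np.array(im['attitude'],float)
    A=a if a.shape==(3,3) else R.from_quat(a).as_matrix()
    return np.array(im['xyz'],float),A
def get(n):
    s=r.sense(); im=imaging.get_image(n); im['_s']=s; return im
def ray(im,uv):
    o,A=cam(im); d=A@np.array([(uv[0]-im['cx'])/im['fx'],(uv[1]-im['cy'])/im['fy'],1]); return o,d
def onz(im,uv,z):
    o,d=ray(im,uv); return (o+d*(z-o[2])/d[2]).round(1)
def proj(im,p):
    o,A=cam(im); q=A.T@(np.array(p)-o); return np.array([im['fx']*q[0]/q[2]+im['cx'],im['fy']*q[1]/q[2]+im['cy']]).round(0)
def save(im,f): cv2.imwrite(f,cv2.cvtColor(np.ascontiguousarray(im['pixels']),cv2.COLOR_RGB2BGR))
E
python3 - <<'E'
from h import *
import pickle
s=r.sense(); print(s['position'],s['tool_rot'],s['time'])
ims={}
for n in ['top','scene']:
    im=get(n); save(im,f'pics/{n}0.png'); ims[n]=im; print(n,cam(im)[0],cam(im)[1].round(3).tolist(),im['fx'])
pickle.dump(ims,open('i0.pkl','wb'))
E
```

```text
pics
[197.97755511 618.69463612 230.68069942] [ 1.54260164e-01  9.88030083e-01 -5.80476467e-04 -1.39243209e-04] 0.0
top [ 363.67110285  -60.22739703 1128.51791638] [[0.02, -0.996, 0.09], [-1.0, -0.019, 0.011], [-0.009, -0.09, -0.996]] 503.6040308843901
scene [ -55.21565481 -666.25932851  890.63728334] [[0.768, -0.445, 0.461], [-0.641, -0.549, 0.537], [0.014, -0.708, -0.706]] 530.8328661000796
```

View pics/top0.png

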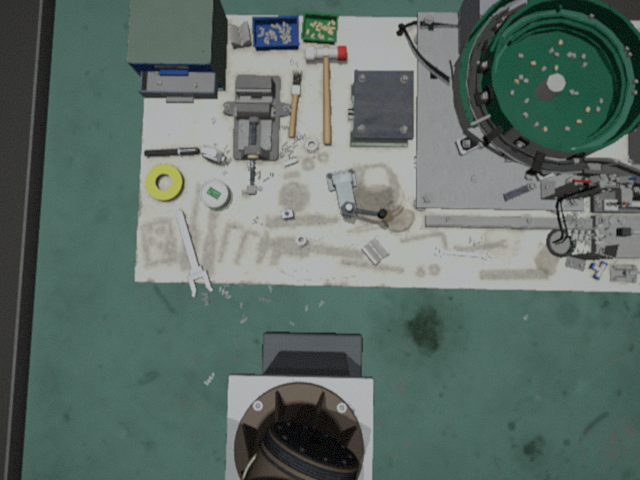

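View pics/scene0.png

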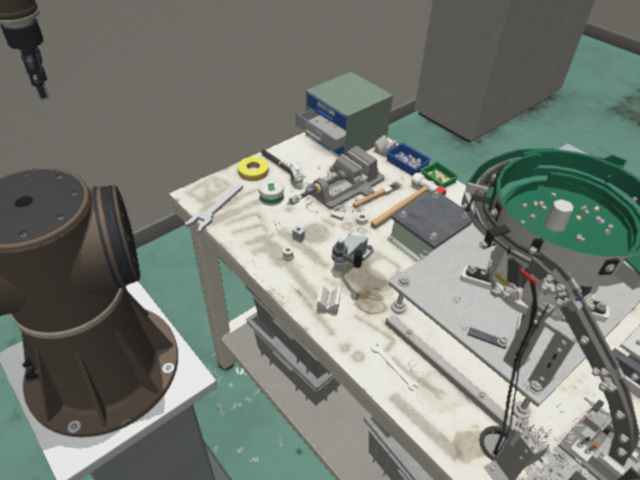

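The top view shows the spanner at (181,210) to (203,290) with its jaw towards the robot. The bracket is around (345,190), its knob is at (382,213), and the blocks at (288,214) and (301,240) are the bush or the stop. The tin is at (215,193), the vee block at (375,250) and the small spanner at (462,253).

Run:
```python
from h import *
import pickle
I=pickle.load(open('i0.pkl','rb'));t=I['top'];s=I['scene']
a=cv2.cvtColor(t['pixels'][160:270,260:400],cv2.COLOR_RGB2BGR);b=cv2.cvtColor(s['pixels'][210:320,270:410],cv2.COLOR_RGB2BGR)
c=cv2.cvtColor(t['pixels'][200:300,160:230],cv2.COLOR_RGB2BGR)
z=lambda x,k:cv2.resize(x,None,fx=k,fy=k,interpolation=cv2.INTER_CUBIC)
o=np.zeros((600,800,3),np.uint8)
A=z(a,3.5);B=z(b,2.0);C=z(c,3)
A=z(a,3.9);o[:A.shape[0],:A.shape[1]]=A;
C=z(c,3.5);o[:C.shape[0],550:550+C.shape[1]]=C
print(A.shape,C.shape)
cv2.imwrite('pics/z0.png',o)
for n,uv,zz in [('span end',(181,210),10),('jaw',(201,285),10),('screw',(348,208),52),('knob',(382,213),118),('b1',(288,214),25),('b2',(301,240),22),('tin',(215,193),34),('vee',(375,250),34),('small',(462,253),6),('edge',(137,282),0)]: print(n,onz(t,uv,zz))
```

```text
(429, 546, 3) (350, 245, 3)
span end [511.9 277.4  10. ]
jaw [345.4 225.3  10. ]
screw [517.5 -95.9  52. ]
knob [ 499.2 -162.6  118. ]
b1 [505.5  35.4  25. ]
b2 [448.7   5.5  22. ]
tin [547.9 196.8  34. ]
vee [ 429.1 -156.7   34. ]
small [ 427.9 -352.6    6. ]
edge [349.  371.7   0. ]
```

View pics/z0.png

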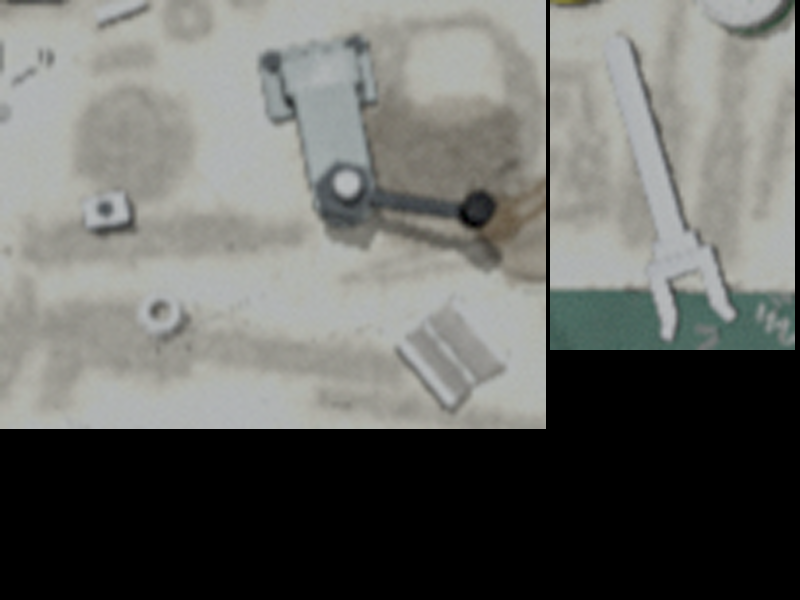

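Stop block is at (288,214), bush at (301,240); the bracket's column points up and slightly left in the picture, which is about world +x. I'll move over the bush and turn the tool on the way.

```bash
python3 -m handwheel '[{"offset":[0.022,-0.0365,0],"rotation":[0,0,-5],"fingers":0.06},{"offset":[0.022,-0.0365,0],"rotation":[0,0,-5],"fingers":0.06},{"offset":[0.022,-0.0365,0],"rotation":[0,0,-5],"fingers":0.06},{"offset":[0.022,-0.0365,0],"rotation":[0,0,-5],"fingers":0.06},{"offset":[0.022,-0.0365,0],"rotation":[0,0,-5],"fingers":0.06},{"offset":[0.022,-0.0365,0],"rotation":[0,0,-5],"fingers":0.06},{"offset":[0.013,-0.042,0],"rotation":[0,0,-5],"fingers":0.06},{"offset":[0.013,-0.042,0],"rotation":[0,0,-5],"fingers":0.06}]'
python3 -m handwheel '[{"offset":[0.013,-0.042,0],"rotation":[0,0,-5],"fingers":0.06},{"offset":[0.013,-0.042,0],"rotation":[0,0,-5],"fingers":0.06},{"offset":[0.013,-0.042,0],"rotation":[0,0,-5],"fingers":0.06},{"offset":[0.013,-0.042,0],"rotation":[0,0,-5],"fingers":0.06},{"offset":[0.013,-0.042,0],"rotation":[0,0,-5],"fingers":0.06},{"offset":[0.013,-0.042,0],"rotation":[0,0,-5],"fingers":0.06},{"offset":[0.013,-0.042,0],"rotation":[0,0,-5],"fingers":0.06},{"offset":[0,0,0],"rotation":[0,0,0],"fingers":0.06}]'
python3 - <<'E'
from h import *
import pickle
w=get('wrist'); save(w,'pics/w1.png'); pickle.dump(w,open('w1.pkl','wb'))
s=w['_s'];print(s['position'],R.from_quat(s['tool_rot']).as_matrix().round(3),s['joints'],s['time'],w['hand_eye'])
for p in [(449,5,0),(505,35,28),(517,-96,52)]: print(proj(w,p))
E
```

```text
time: 0.9
position: [356.4, 314.3, 231.1]
tool_rot: [0.484, 0.875, -0.0, -0.0]
wrist_force: [1.2, -1.5, -0.4]
gripper_width: 59.9
grip_force: 0.0
time: 1.7
position: [448.5, 17.9, 231.3]
tool_rot: [0.726, 0.687, -0.0, 0.001]
wrist_force: [0.0, -0.2, -0.5]
gripper_width: 60.2
grip_force: 0.0
[448.48266813  17.86774861 231.29925716] [[ 0.056  0.998  0.001]
 [ 0.998 -0.056 -0.001]
 [-0.001  0.001 -1.   ]] [-2.70047021e-02  1.97893263e-01  2.03718366e+00 -1.12523662e-03
  9.05676032e-01  2.92381418e-02] 1.7 [[ 1.66058554e-04 -9.65683959e-01 -2.59719972e-01  6.46910201e+01]
 [ 9.99999982e-01  1.84228301e-04 -4.56174551e-05  8.39286952e-01]
 [ 9.18998137e-05 -2.59719959e-01  9.65683972e-01 -1.43994834e+02]
 [ 0.00000000e+00  0.00000000e+00  0.00000000e+00  1.00000000e+00]]
[321. 220.]
[376. 193.]
[393. 323.]
```

View pics/w1.png

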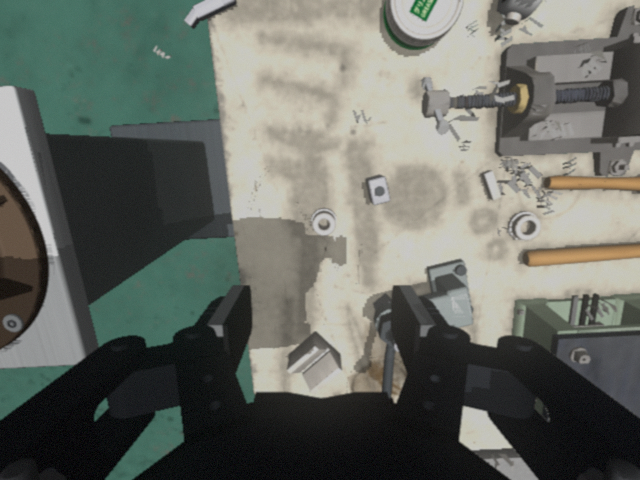

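The wrist view shows the bush at (322,222), the stop block at (377,189), the bracket with the screw near (388,322), and the vee block at (315,360). All of them match the top-camera estimates.

Run:
```python
from h import *
import pickle
w=pickle.load(open('w1.pkl','rb')); g=cv2.cvtColor(w['pixels'],cv2.COLOR_RGB2HSV)
m=((g[...,1]<25)&(g[...,2]>60)).astype(np.uint8)[160:260,290:420]
n,l,st,c=cv2.connectedComponentsWithStats(m)
for i in range(1,n):
    if st[i,4]>60: 
        p=c[i]+[290,160]; print(p.round(1),st[i],onz(w,p,20),onz(w,p,28))
print('bush', onz(w,(322,220),22), onz(w,(323,236),0),'stop',onz(w,(377,188),28))
```

```text
[339.6 180.7] [ 45  10  11  21 139] [470.   48.3  20. ] [469.6  49.1  28. ]
[377.8 189.7] [ 75  15  26  31 586] [508.3  37.2  20. ] [507.   38.2  28. ]
[332.1 224.8] [ 20  48  43  52 990] [460.2   3.2  20. ] [460.   5.  28.]
[401.8 246.5] [ 92  72  38  28 885] [533.  -24.4  20. ] [531.2 -22.   28. ]
bush [450.    9.4  22. ] [449.9 -13.4   0. ] stop [506.3  39.9  28. ]
```

```bash
python3 -m handwheel '[{"offset":[0.0015,-0.011,-0.037],"rotation":[0,0,0],"fingers":0.06},{"offset":[0,0,-0.04],"rotation":[0,0,0],"fingers":0.06},{"offset":[0,0,-0.04],"rotation":[0,0,0],"fingers":0.06},{"offset":[0,0,-0.04],"rotation":[0,0,0],"fingers":0.06},{"offset":[0,0,-0.04],"rotation":[0,0,0],"fingers":0.06},{"offset":[0,0,-0.03],"rotation":[0,0,0],"fingers":0.06},{"offset":[0,0,0],"rotation":[0,0,0],"fingers":0.02},{"offset":[0,0,0],"rotation":[0,0,0],"fingers":0.02}]' 40
python3 -m handwheel '[{"offset":[0,0,0],"rotation":[0,0,0],"fingers":0.02},{"offset":[0,0,0],"rotation":[0,0,0],"fingers":0.02},{"offset":[0,0,0],"rotation":[0,0,0],"fingers":0.02}]' 40
```

```text
time: 2.55
position: [448.1, 11.7, 4.5]
tool_rot: [0.723, 0.69, -0.001, -0.001]
wrist_force: [-0.1, 0.2, -0.3]
gripper_width: 31.7
grip_force: 0.1
time: 2.85
position: [449.5, 11.1, 5.5]
tool_rot: [0.724, 0.69, 0.001, 0.001]
wrist_force: [0.7, 0.2, -0.6]
gripper_width: 26.4
grip_force: 39.3
```

```bash
python3 -m handwheel '[{"offset":[0,0,0.03],"rotation":[0,0,0],"fingers":0.02},{"offset":[0,0,0.04],"rotation":[0,0,0],"fingers":0.02},{"offset":[0.03,0,0],"rotation":[0,0,0],"fingers":0.02},{"offset":[0.04,0,0],"rotation":[0,0,0],"fingers":0.02},{"offset":[0.045,0,0],"rotation":[0,0,0],"fingers":0.02},{"offset":[0,0,-0.03],"rotation":[0,0,0],"fingers":0.02},{"offset":[0,0,-0.025],"rotation":[0,0,0],"fingers":0.02},{"offset":[0,0,-0.014],"rotation":[0,0,0],"fingers":0.02}]' 40
python3 -m handwheel '[{"offset":[0,0,0],"rotation":[0,0,0],"fingers":0.042},{"offset":[0,0,0],"rotation":[0,0,0],"fingers":0.042},{"offset":[0,0,0],"rotation":[0,0,0],"fingers":0.042},{"offset":[0,0,0.04],"rotation":[0,0,0],"fingers":0.042},{"offset":[0,0,0.045],"rotation":[0,0,0],"fingers":0.042},{"offset":[0,0,0.045],"rotation":[0,0,0],"fingers":0.042},{"offset":[0,0,0.045],"rotation":[0,0,0],"fingers":0.06},{"offset":[0,0,0.03],"rotation":[0,0,0],"fingers":0.06}]'
```

```text
time: 3.65
position: [563.1, 11.1, 4.3]
tool_rot: [0.724, 0.69, -0.0, -0.0]
wrist_force: [-3.3, 3.2, 26.0]
gripper_width: 26.6
grip_force: 43.2
time: 4.45
position: [564.5, 11.0, 214.9]
tool_rot: [0.724, 0.69, 0.002, 0.002]
wrist_force: [0.9, -0.4, 0.2]
gripper_width: 60.1
grip_force: 0.0
```

```bash
python3 -m handwheel '[{"offset":[-0.02,-0.04,0.015],"rotation":[0,0,0],"fingers":0.06},{"offset":[-0.02,-0.04,0],"rotation":[0,0,0],"fingers":0.06},{"offset":[0,0,0],"rotation":[0,0,0],"fingers":0.06}]'
python3 - <<'E'
from h import *
import pickle
w=get('wrist'); pickle.dump(w,open('w2.pkl','wb'))
save(w,'pics/w2.png'); b=cv2.imread('pics/w2.png')[60:360,150:550]; cv2.imwrite('pics/w2c.png',cv2.resize(b,None,fx=2,fy=2,interpolation=cv2.INTER_CUBIC))
E
```

```text
time: 4.75
position: [521.8, -72.2, 227.1]
tool_rot: [0.725, 0.689, 0.0, 0.001]
wrist_force: [-0.5, 0.8, -0.6]
gripper_width: 59.7
grip_force: 0.0
```

View pics/w2c.png

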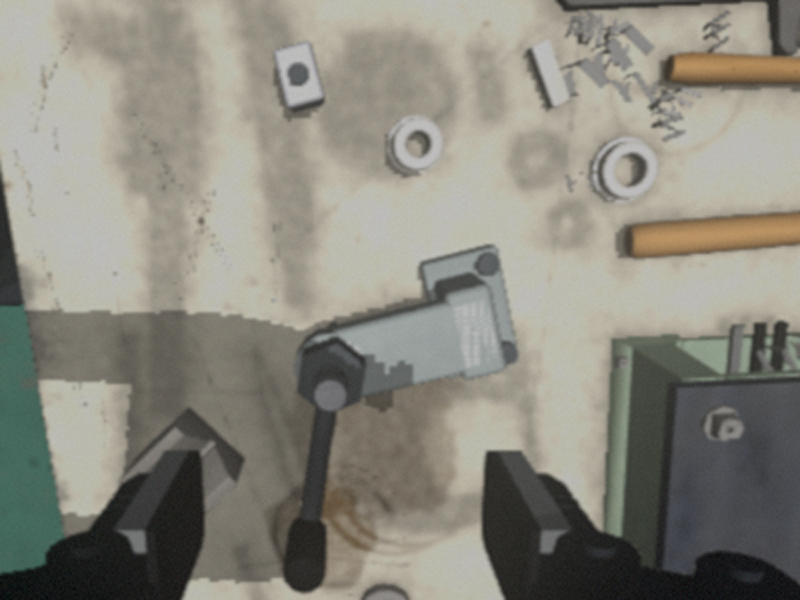

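This view shows the stop block top at crop (298,75), the bush now at (415,145), the screw cap at (330,392), the lever down to the knob at (305,555), and the column base upper right. Everything is clear of the spanner's path.

Run:
```python
from h import *
import pickle
w=pickle.load(open('w2.pkl','rb'));t=pickle.load(open('i0.pkl','rb'))['top']
f=lambda u,v:(u/2+150,v/2+60)
def tri(a,b):
    (o,d),(p,e)=a,b; d=d/np.linalg.norm(d);e=e/np.linalg.norm(e)
    k=np.linalg.lstsq(np.c_[d,-e],p-o,rcond=None)[0]; x=o+k[0]*d;y=p+k[1]*e
    return ((x+y)/2).round(1),np.linalg.norm(x-y).round(1)
print('cap',tri(ray(w,f(330,392)),ray(t,(349,207.4))))
for v in (555,570,580): print('knob',tri(ray(w,f(304,v)),ray(t,(382.3,213.3))))
print('knob118',onz(w,f(304,572),118),onz(t,(382.3,213.3),118))
print('stop',onz(w,f(297,74),28),onz(t,(287.4,214.1),28))
def ang(a,b,z):
    v=onz(w,f(*b),z)-onz(w,f(*a),z); return np.degrees(np.arctan2(v[1],v[0])).round(1),np.linalg.norm(v).round(1)
print('stop edge L',ang((289,106),(276,52),28),'short',ang((276,52),(308,43),28))
print('arm',ang((365,395),(470,377),52),ang((350,327),(430,305),52))
print('base',ang((422,263),(495,245),10),ang((513,350),(495,245),10))
m=((cv2.cvtColor(w['pixels'],cv2.COLOR_RGB2GRAY)>185)).astype(np.uint8)
print(cam(w)[0])
```

```text
cap (array([515.3, -97.6,  84.4]), np.float64(2.5))
knob (array([ 501.2, -165. ,  103.2]), np.float64(1.3))
knob (array([ 500.7, -164.2,  115.2]), np.float64(3.7))
knob (array([ 500.4, -163.8,  122.7]), np.float64(5.3))
knob118 [ 502.5 -164.3  118. ] [ 498.6 -163.2  118. ]
stop [507.7  37.3  28. ] [504.9  36.5  28. ]
stop edge L (np.float64(100.4), np.float64(23.8)) short (np.float64(11.8), np.float64(15.1))
arm (np.float64(7.3), np.float64(50.8)) (np.float64(12.7), np.float64(38.5))
base (np.float64(11.1), np.float64(38.4)) (np.float64(100.1), np.float64(57.2))
[525.66605392  -7.48079651 371.05182843]
```

```bash
python3 -m handwheel '[{"offset":[-0.0115,0.04,0],"rotation":[0,0,-8.5],"fingers":0.06},{"offset":[-0.0115,0.04,0],"rotation":[0,0,-8.5],"fingers":0.06},{"offset":[-0.0115,0.04,0],"rotation":[0,0,-8.5],"fingers":0.06},{"offset":[-0.0115,0.04,0],"rotation":[0,0,-8.5],"fingers":0.06},{"offset":[-0.0115,0.04,0],"rotation":[0,0,-8.5],"fingers":0.06},{"offset":[-0.0115,0.04,0],"rotation":[0,0,-8.5],"fingers":0.06},{"offset":[-0.0115,0.04,0],"rotation":[0,0,-8.5],"fingers":0.06},{"offset":[-0.0115,0.04,0],"rotation":[0,0,-8.5],"fingers":0.06}]'
python3 -m handwheel '[{"offset":[0,0,0],"rotation":[0,0,0],"fingers":0.05},{"offset":[0,0,0],"rotation":[0,0,0],"fingers":0.05}]'
python3 - <<'E'
from h import *
import pickle
w=get('wrist'); pickle.dump(w,open('w3.pkl','wb')); save(w,'pics/w3.png')
s=w['_s'];M=R.from_quat(s['tool_rot']).as_matrix();print(s['position'],np.degrees(np.arctan2(M[1,1],M[0,1])),np.degrees(s['joints']).round())
E
```

```text
time: 5.6
position: [439.8, 226.8, 226.0]
tool_rot: [0.977, 0.214, 0.001, -0.0]
wrist_force: [-0.2, -0.0, -0.3]
gripper_width: 60.1
grip_force: 0.0
time: 5.8
position: [440.1, 225.8, 225.7]
tool_rot: [0.976, 0.218, 0.0, -0.0]
wrist_force: [0.1, -0.6, 0.2]
gripper_width: 49.8
grip_force: 0.0
[440.06747483 225.83088274 225.74852888] -64.80481577342674 [ 24.  15. 112.   0.  53.  88.]
```

View pics/w3.png

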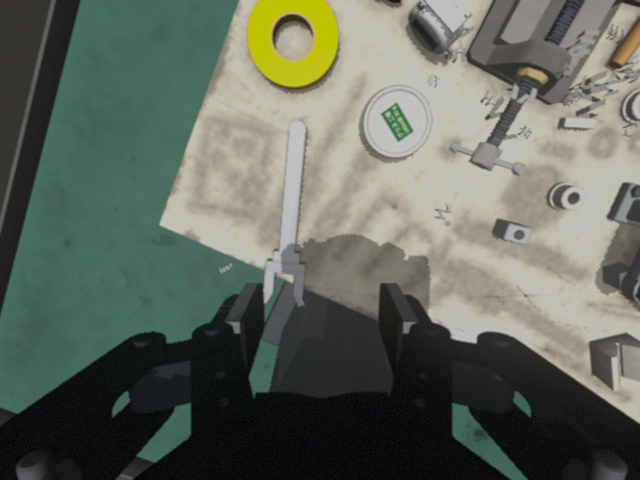

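The spanner's handle runs from its end at (297,122) to its neck at (287,250); the slot bottom is near (286,277), over the bench edge. The tin is well clear to the right, at (397,122).

Run:
```python
from h import *
import pickle
w=pickle.load(open('w3.pkl','rb'));t=pickle.load(open('i0.pkl','rb'))['top']
g=cv2.cvtColor(w['pixels'],cv2.COLOR_RGB2HSV).astype(int)
b=[]
for v in range(135,245,10):
    row=w['pixels'][v,270:320].astype(int); k=np.where((row[:,2]>row[:,0]+1)&(row.sum(1)>300))[0]+270
    if len(k): b.append((k.mean(),v)); print(v,k.min(),k.max())
P=np.array([onz(w,p,10) for p in b]); v=np.polyfit(P[:,0],P[:,1],1); print('hdg',np.degrees(np.arctan(v[0])),P[0],P[-1])
e=onz(w,(297,122),10);n=onz(w,(286,277),10);print('end',e,'slot',n,np.linalg.norm(e-n),np.degrees(np.arctan2(*(n-e)[1::-1])))
d=(n-e)/np.linalg.norm(n-e);print('origin',e+87*d, 'from top', onz(t,(180,209.5),10))
```

```text
155 302 302
165 287 287
175 299 299
185 288 299
195 289 299
205 285 298
215 283 296
225 282 296
235 281 295
hdg 16.729076935768116 [485.1 266.9  10. ] [403.4 246.2  10. ]
end [511.6 284.3  10. ] slot [358.9 228.9  10. ] 162.4390654984201 -160.05908254706395
origin [429.81610178 254.62856607  10.        ] from top [513.  279.7  10. ]
```

```bash
python3 -m handwheel '[{"offset":[-0.01,0.029,-0.02],"rotation":[0,0,-5.5],"fingers":0.05},{"offset":[0,0,-0.04],"rotation":[0,0,0],"fingers":0.05},{"offset":[0,0,-0.04],"rotation":[0,0,0],"fingers":0.05},{"offset":[0,0,-0.04],"rotation":[0,0,0],"fingers":0.05},{"offset":[0,0,-0.04],"rotation":[0,0,0],"fingers":0.05},{"offset":[0,0,-0.035],"rotation":[0,0,0],"fingers":0.05},{"offset":[0,0,-0.007],"rotation":[0,0,0],"fingers":0.05},{"offset":[0,0,0],"rotation":[0,0,0],"fingers":0.01}]' 80
python3 -m handwheel '[{"offset":[0,0,0],"rotation":[0,0,0],"fingers":0.01},{"offset":[0,0,0],"rotation":[0,0,0],"fingers":0.01},{"offset":[0,0,0],"rotation":[0,0,0],"fingers":0.01},{"offset":[0,0,0],"rotation":[0,0,0],"fingers":0.01},{"offset":[0,0,0],"rotation":[0,0,0],"fingers":0.01}]' 80
```

```text
time: 6.65
position: [430.2, 252.7, 2.9]
tool_rot: [0.986, 0.169, -0.001, 0.0]
wrist_force: [0.1, 0.3, 0.3]
gripper_width: 36.7
grip_force: 0.0
time: 7.15
position: [431.5, 254.0, 5.1]
tool_rot: [0.986, 0.169, 0.001, -0.0]
wrist_force: [0.3, -4.1, 11.1]
gripper_width: 14.8
grip_force: 79.6
```

```bash
python3 -m handwheel '[{"offset":[0,0,0.025],"rotation":[0,0,0],"fingers":0.01},{"offset":[0,-0.018,0],"rotation":[0,0,8.5],"fingers":0.01},{"offset":[0,-0.018,0],"rotation":[0,0,8.5],"fingers":0.01},{"offset":[0,-0.018,0],"rotation":[0,0,8.5],"fingers":0.01},{"offset":[0,-0.018,0],"rotation":[0,0,8.5],"fingers":0.01},{"offset":[0,-0.018,0],"rotation":[0,0,8.5],"fingers":0.01},{"offset":[0,-0.018,0],"rotation":[0,0,8.5],"fingers":0.01},{"offset":[0,-0.018,0],"rotation":[0,0,8.5],"fingers":0.01}]' 80
python3 -m handwheel '[{"offset":[0,-0.018,0],"rotation":[0,0,8.5],"fingers":0.01},{"offset":[0,-0.018,0],"rotation":[0,0,8.5],"fingers":0.01},{"offset":[0,-0.018,0],"rotation":[0,0,8.5],"fingers":0.01},{"offset":[0,-0.018,0],"rotation":[0,0,8.5],"fingers":0.01},{"offset":[0,-0.018,0],"rotation":[0,0,8.5],"fingers":0.01},{"offset":[0,-0.018,0],"rotation":[0,0,5],"fingers":0.01},{"offset":[0,0,0],"rotation":[0,0,0],"fingers":0.01}]' 80
python3 - <<'E'
from h import *
import pickle
w=get('wrist'); pickle.dump(w,open('w4.pkl','wb')); save(w,'pics/w4.png')
s=w['_s'];M=R.from_quat(s['tool_rot']).as_matrix();print(s['position'],np.degrees(np.arctan2(M[1,1],M[0,1])),np.degrees(s['joints']).round(),s['wrist_force'],s['moment'])
E
```

```text
time: 7.95
position: [431.2, 127.0, 29.6]
tool_rot: [0.77, 0.638, 0.001, 0.001]
wrist_force: [-0.7, -0.7, -0.3]
gripper_width: 14.7
grip_force: 78.6
time: 8.65
position: [431.2, 18.1, 29.4]
tool_rot: [0.45, 0.893, 0.0, 0.001]
wrist_force: [0.4, 0.7, -0.4]
gripper_width: 14.7
grip_force: 78.5
[431.23833475  18.12816314  29.41463941] 36.53353801231918 [ -2.  31. 129.  -0.  20. -38.] [ 0.40475645  0.73626606 -0.44611726] [0.03048626 0.02252297 0.01600928]
```

View pics/w4.png

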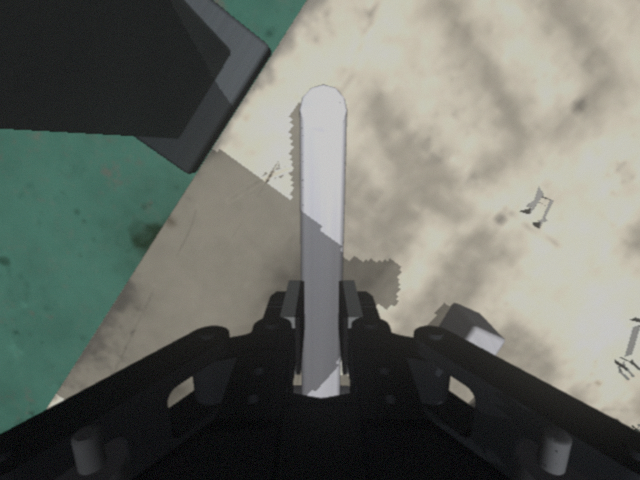

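The spanner is held straight: its handle end is at (323,87), centred on the tool's axis, and the stop block is at (470,330). Next I'll check the grip position along the handle and work out the insertion.

Run:
```python
from h import *
import pickle
w=pickle.load(open('w4.pkl','rb'));s=w['_s'];p=np.array(s['position'])
e=onz(w,(323,86),34);a=onz(w,(322,270),34);print(e,a)
h=np.degrees(np.arctan2(*(a-e)[1::-1]));print('heading',h)
M=R.from_quat(s['tool_rot']).as_matrix();d=-M[:2,0];print('tool hdg',d,np.degrees(np.arctan2(d[1],d[0])),'dist end-tcp',np.dot(p[:2]-e[:2],d))
S=np.array([513.5,-97.4])
for hd in (h,-52.3):
    u=np.array([np.cos(np.radians(hd)),np.sin(np.radians(hd))])
    j=e[:2]+172*u; rel=S-j; print('jaw',j,'along',rel@u,'lateral left',-rel[0]*u[1]+rel[1]*u[0])
print('stop',onz(w,(487,345),28))
```

```text
[380.6  87.8  34. ] [423.3  29.6  34. ]
heading -53.73336064375139
tool hdg [ 0.59529087 -0.80350913] -53.46659013858046 dist end-tcp 86.12649553415878
jaw [482.34553777 -50.8789297 ] along 55.93790552813808 lateral left -2.400254870966709
jaw [485.78265091 -48.29044767] along 55.806541946276106 lateral left -8.10120031103655
stop [509.3  44.1  28. ]
```

```bash
python3 -m handwheel '[{"offset":[-0.002,-0.0015,-0.012],"rotation":[0,0,0],"fingers":0.01},{"offset":[0,0,-0.0125],"rotation":[0,0,0],"fingers":0.01},{"offset":[0,0,0],"rotation":[0,0,0],"fingers":0.01}]' 80
python3 -m handwheel '[{"offset":[0.006,-0.008,0],"rotation":[0,0,0],"fingers":0.01},{"offset":[0.006,-0.008,0],"rotation":[0,0,0],"fingers":0.01},{"offset":[0.006,-0.008,0],"rotation":[0,0,0],"fingers":0.01},{"offset":[0,0,0],"rotation":[0,0,0],"fingers":0.01}]' 80
```

```text
time: 9.0
position: [428.6, 18.6, 3.6]
tool_rot: [0.451, 0.892, 0.0, 0.0]
wrist_force: [-0.1, -0.1, -1.1]
gripper_width: 14.1
grip_force: 91.0
time: 9.4
position: [448.2, -7.1, 4.2]
tool_rot: [0.451, 0.893, 0.0, 0.001]
wrist_force: [-0.2, -0.0, -1.9]
gripper_width: 14.8
grip_force: 91.0
```

```bash
python3 -m handwheel '[{"offset":[0.006,-0.008,0],"rotation":[0,0,0],"fingers":0.01},{"offset":[0.003,-0.004,0],"rotation":[0,0,0],"fingers":0.01},{"offset":[0,0,0],"rotation":[0,0,0],"fingers":0.01}]' 80
```

```text
time: 9.7
position: [456.1, -18.5, 3.8]
tool_rot: [0.451, 0.893, 0.0, 0.0]
wrist_force: [-0.1, 0.2, -0.6]
gripper_width: 14.5
grip_force: 90.9
```

```bash
python3 -m handwheel '[{"offset":[0.003,-0.004,0],"rotation":[0,0,0],"fingers":0.01},{"offset":[0.0024,-0.0032,0],"rotation":[0,0,0],"fingers":0.01},{"offset":[0,0,0],"rotation":[0,0,0],"fingers":0.01}]' 80
python3 - <<'E'
from h import *
s=r.sense();print(s['position'],s['wrist_force'],s['moment'])
w=get('scene'); save(w,'pics/s5.png'); b=cv2.imread('pics/s5.png')[190:310,260:420]; cv2.imwrite('pics/s5c.png',cv2.resize(b,None,fx=5,fy=5,interpolation=cv2.INTER_CUBIC))
E
```

```text
time: 10.0
position: [461.2, -25.4, 3.8]
tool_rot: [0.451, 0.893, 0.0, 0.0]
wrist_force: [0.9, -0.9, -0.7]
gripper_width: 14.6
grip_force: 90.9
[461.23151604 -25.44985586   3.81313912] [ 0.93268997 -0.91420272 -0.73376634] [-0.03409324  0.0263124   0.01738291]
```

View pics/s5c.png

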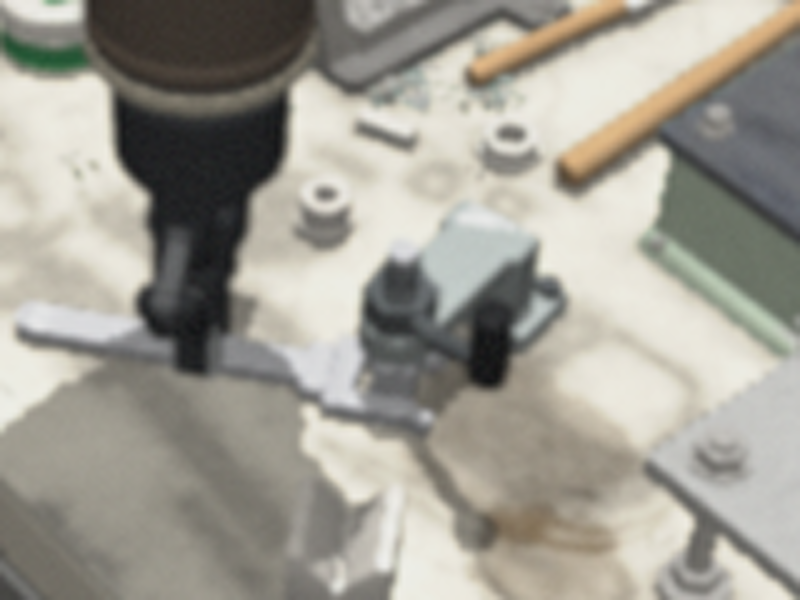

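The scene view shows the near lip at crop (430,415), past the square foot at (390,385), so the jaw straddles the foot and the spanner lies flat. I'll feel for the slot bottom.

```bash
python3 -m handwheel '[{"offset":[0.0012,-0.0016,0],"rotation":[0,0,0],"fingers":0.01},{"offset":[0,0,0],"rotation":[0,0,0],"fingers":0.01}]' 80
python3 -m handwheel '[{"offset":[0.0012,-0.0016,0],"rotation":[0,0,0],"fingers":0.01},{"offset":[0,0,0],"rotation":[0,0,0],"fingers":0.01}]' 80
python3 -c "
from h import *
s=r.sense();print(s['position'],s['wrist_force'],s['moment'])"
```

```text
time: 10.25
position: [462.1, -26.8, 3.8]
tool_rot: [0.45, 0.893, 0.0, 0.0]
wrist_force: [-0.4, -0.4, -1.4]
gripper_width: 14.5
grip_force: 90.9
time: 10.45
position: [463.4, -28.4, 3.8]
tool_rot: [0.45, 0.893, 0.0, 0.0]
wrist_force: [0.6, 0.1, -0.8]
gripper_width: 14.7
grip_force: 90.9
[463.40049284 -28.43912389   3.83601679] [ 0.55052564  0.07451896 -0.83641726] [ 0.03863928  0.05608286 -0.01804474]
```

```bash
python3 -m handwheel '[{"offset":[0.0012,-0.0016,0],"rotation":[0,0,0],"fingers":0.01},{"offset":[0,0,0],"rotation":[0,0,0],"fingers":0.01}]' 80
python3 -m handwheel '[{"offset":[0.0009,-0.0012,0],"rotation":[0,0,0],"fingers":0.01},{"offset":[0,0,0],"rotation":[0,0,0],"fingers":0.01}]' 80
```

```text
time: 10.65
position: [464.4, -30.0, 3.8]
tool_rot: [0.45, 0.893, -0.0, -0.0]
wrist_force: [-0.8, 0.9, -1.3]
gripper_width: 14.6
grip_force: 90.9
time: 10.85
position: [464.1, -30.8, 3.6]
tool_rot: [0.45, 0.893, -0.0, -0.001]
wrist_force: [-3.3, 8.6, 0.2]
gripper_width: 14.8
grip_force: 91.2
```

Contact at the slot bottom is consistent with the measured axis, which comes out at about (514.6, -98.7). I'll back off 1 mm and swing clockwise on an arc.

```bash
python3 -m handwheel '[{"offset":[-0.0007,0.001,0],"rotation":[0,0,0],"fingers":0.01},{"offset":[0,0,0],"rotation":[0,0,0],"fingers":0.01},{"offset":[0.0062,0.0042,0],"rotation":[0,0,-5],"fingers":0.01},{"offset":[0,0,0],"rotation":[0,0,0],"fingers":0.01},{"offset":[0.0066,0.0037,0],"rotation":[0,0,-5],"fingers":0.01},{"offset":[0,0,0],"rotation":[0,0,0],"fingers":0.01}]' 80
python3 -m handwheel '[{"offset":[0.0068,0.0031,0],"rotation":[0,0,-5],"fingers":0.01},{"offset":[0,0,0],"rotation":[0,0,0],"fingers":0.01}]' 80
```

```text
time: 11.45
position: [477.6, -22.0, 3.8]
tool_rot: [0.527, 0.85, -0.0, -0.0]
wrist_force: [-0.4, 1.2, -1.8]
gripper_width: 14.6
grip_force: 90.9
time: 11.65
position: [484.2, -19.0, 3.7]
tool_rot: [0.563, 0.826, -0.0, -0.0]
wrist_force: [-1.7, 2.1, -1.8]
gripper_width: 14.6
grip_force: 90.9
```

```bash
python3 -m handwheel '[{"offset":[0.0071,0.0024,0],"rotation":[0,0,-5],"fingers":0.01},{"offset":[0,0,0],"rotation":[0,0,0],"fingers":0.01}]' 80
python3 -m handwheel '[{"offset":[0.0058,0.0015,0],"rotation":[0,0,-4],"fingers":0.01},{"offset":[0,0,0],"rotation":[0,0,0],"fingers":0.01}]' 80
python3 -c "
from h import *
s=r.sense();M=R.from_quat(s['tool_rot']).as_matrix();print(s['position'],s['wrist_force'],s['moment'],np.degrees(np.arctan2(M[1,0],M[0,0])))"
```

```text
time: 11.85
position: [491.1, -16.5, 3.7]
tool_rot: [0.599, 0.801, -0.0, -0.0]
wrist_force: [-2.8, 4.5, -1.4]
gripper_width: 14.8
grip_force: 90.9
time: 12.05
position: [496.7, -15.0, 3.7]
tool_rot: [0.626, 0.78, -0.0, -0.0]
wrist_force: [-2.3, 3.6, -1.6]
gripper_width: 14.4
grip_force: 90.9
[496.68585076 -15.03542371   3.67684345] [-2.32117022  3.56548561 -1.60593984] [ 0.86633475  0.42373529 -0.12288115] 102.49537762231947
```

```bash
python3 -m handwheel '[{"offset":[0.0015,0.0003,0],"rotation":[0,0,-1],"fingers":0.01},{"offset":[0,0,0],"rotation":[0,0,0],"fingers":0.01}]' 80
python3 -m handwheel '[{"offset":[0.0015,0.0003,0],"rotation":[0,0,-1],"fingers":0.01},{"offset":[0,0,0],"rotation":[0,0,0],"fingers":0.01}]' 80
python3 -m handwheel '[{"offset":[0.0015,0.0002,0],"rotation":[0,0,-1],"fingers":0.01},{"offset":[0,0,0],"rotation":[0,0,0],"fingers":0.01}]' 80
```

```text
time: 12.25
position: [497.8, -14.8, 3.6]
tool_rot: [0.632, 0.775, -0.0, -0.001]
wrist_force: [-2.5, 5.4, -1.0]
gripper_width: 14.9
grip_force: 90.9
time: 12.45
position: [499.3, -14.5, 3.7]
tool_rot: [0.639, 0.769, -0.0, -0.001]
wrist_force: [-2.0, 5.8, -1.0]
gripper_width: 14.8
grip_force: 90.9
time: 12.65
position: [499.7, -14.4, 3.5]
tool_rot: [0.645, 0.764, -0.001, -0.001]
wrist_force: [-7.1, 3.4, 2.3]
gripper_width: 14.6
grip_force: 91.5
```

```bash
python3 -m handwheel '[{"offset":[0,0,0],"rotation":[0,0,0],"fingers":0.04},{"offset":[0,0,0],"rotation":[0,0,0],"fingers":0.04},{"offset":[0,0,0],"rotation":[0,0,0],"fingers":0.04},{"offset":[0,0,0.03],"rotation":[0,0,0],"fingers":0.04},{"offset":[-0.02,0,0.04],"rotation":[0,0,0],"fingers":0.02},{"offset":[-0.04,-0.02,0.04],"rotation":[0,0,0],"fingers":0},{"offset":[-0.03,-0.03,0.04],"rotation":[0,0,0],"fingers":0},{"offset":[0,0,0],"rotation":[0,0,0],"fingers":0}]'
python3 - <<'E'
from h import *
import pickle
w=get('top'); save(w,'pics/t6.png'); w2=get('scene');save(w2,'pics/s6.png')
b=cv2.imread('pics/t6.png')[165:275,265:405];c=cv2.imread('pics/s6.png')[210:310,270:410]
z=lambda x:cv2.resize(x,None,fx=3,fy=3,interpolation=cv2.INTER_CUBIC)
cv2.imwrite('pics/c6.png',np.hstack([z(b)[:300,:400],z(c)[:300,:400]]))
pickle.dump((w,w2),open('i6.pkl','wb'))
E
```

```text
time: 13.45
position: [421.5, -58.6, 144.8]
tool_rot: [0.646, 0.763, 0.001, 0.002]
wrist_force: [-0.8, 0.3, -0.3]
gripper_width: -0.2
grip_force: 0.0
```

View pics/c6.png

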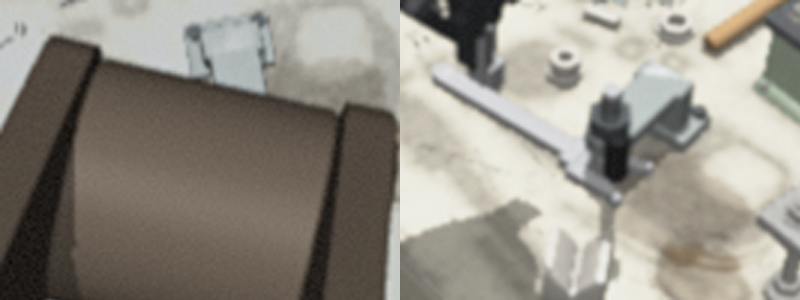

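The spanner is seated against the stop, with its lips round the foot in the scene half at (610,180). The knob now stands at (618,155) in that half.

Run:
```python
from h import *
import pickle
t,s=pickle.load(open('i6.pkl','rb'))
A=np.array([514.6,-98.7])
for v in (155,):
    k=onz(s,((618-400)/3+270,v/3+210),100);d=k[:2]-A;print(k,np.linalg.norm(d),np.degrees(np.arctan2(d[1],d[0])))
ring=lambda a,r:(A+r*np.array([np.cos(np.radians(a)),np.sin(np.radians(a))])).round(1)
p=None
for a in [-103,-110,-117,-124,-131,-138,-145,-152,-159,-163,-167,-171]:
    q=ring(a,72.8); print(a,q,None if p is None else q-p); p=q
```

```text
[ 472.4 -151.6  100. ] 67.6701559034705 -128.58046958403366
-103 [ 498.2 -169.6] None
-110 [ 489.7 -167.1] [-8.5  2.5]
-117 [ 481.5 -163.6] [-8.2  3.5]
-124 [ 473.9 -159.1] [-7.6  4.5]
-131 [ 466.8 -153.6] [-7.1  5.5]
-138 [ 460.5 -147.4] [-6.3  6.2]
-145 [ 455.  -140.5] [-5.5  6.9]
-152 [ 450.3 -132.9] [-4.7  7.6]
-159 [ 446.6 -124.8] [-3.7  8.1]
-163 [ 445. -120.] [-1.6  4.8]
-167 [ 443.7 -115.1] [-1.3  4.9]
-171 [ 442.7 -110.1] [-1.  5.]
```

```bash
python3 -m handwheel '[{"offset":[0.011,-0.016,0],"rotation":[0,0,8.5],"fingers":0},{"offset":[0.011,-0.016,0],"rotation":[0,0,8.5],"fingers":0},{"offset":[0.011,-0.016,0],"rotation":[0,0,8.5],"fingers":0},{"offset":[0.011,-0.016,0],"rotation":[0,0,8.5],"fingers":0},{"offset":[0.011,-0.016,0],"rotation":[0,0,8.5],"fingers":0},{"offset":[0.011,-0.016,0],"rotation":[0,0,8.5],"fingers":0},{"offset":[0.011,-0.015,0],"rotation":[0,0,0],"fingers":0},{"offset":[0,0,0],"rotation":[0,0,0],"fingers":0}]'
```

```text
time: 14.35
position: [501.5, -168.9, 140.1]
tool_rot: [0.255, 0.967, -0.0, 0.0]
wrist_force: [0.8, 0.3, -0.6]
gripper_width: 0.2
grip_force: 0.0
```

```bash
python3 -m handwheel '[{"offset":[-0.001,-0.001,-0.026],"rotation":[0,0,0],"fingers":0},{"offset":[-0.001,0,-0.026],"rotation":[0,0,0],"fingers":0},{"offset":[0,0,0],"rotation":[0,0,0],"fingers":0},{"offset":[-0.0043,0.0012,0],"rotation":[0,0,-3.5],"fingers":0},{"offset":[-0.0042,0.0013,0],"rotation":[0,0,-3.5],"fingers":0},{"offset":[-0.0041,0.0017,0],"rotation":[0,0,-3.5],"fingers":0},{"offset":[-0.0041,0.0018,0],"rotation":[0,0,-3.5],"fingers":0},{"offset":[0,0,0],"rotation":[0,0,0],"fingers":0}]'
python3 -m handwheel '[{"offset":[-0.0038,0.0022,0],"rotation":[0,0,-3.5],"fingers":0},{"offset":[-0.0038,0.0023,0],"rotation":[0,0,-3.5],"fingers":0},{"offset":[-0.0036,0.0027,0],"rotation":[0,0,-3.5],"fingers":0},{"offset":[-0.0035,0.0028,0],"rotation":[0,0,-3.5],"fingers":0}]'
```

```text
time: 15.15
position: [480.7, -162.2, 89.9]
tool_rot: [0.371, 0.929, 0.0, -0.0]
wrist_force: [0.2, -0.3, 0.5]
gripper_width: 0.0
grip_force: 0.0
time: 15.55
position: [467.1, -153.0, 90.0]
tool_rot: [0.481, 0.877, 0.0, 0.001]
wrist_force: [1.5, -3.9, -0.7]
gripper_width: -0.5
grip_force: 1.9
```

```bash
python3 -m handwheel '[{"offset":[-0.0032,0.0031,0],"rotation":[0,0,-3.5],"fingers":0},{"offset":[-0.0031,0.0031,0],"rotation":[0,0,-3.5],"fingers":0},{"offset":[-0.0028,0.0034,0],"rotation":[0,0,-3.5],"fingers":0},{"offset":[-0.0027,0.0035,0],"rotation":[0,0,-3.5],"fingers":0}]'
python3 -m handwheel '[{"offset":[-0.0024,0.0038,0],"rotation":[0,0,-3.5],"fingers":0},{"offset":[-0.0023,0.0038,0],"rotation":[0,0,-3.5],"fingers":0},{"offset":[-0.0019,0.004,0],"rotation":[0,0,-3.5],"fingers":0},{"offset":[-0.0018,0.0041,0],"rotation":[0,0,-3.5],"fingers":0}]'
```

```text
time: 15.95
position: [454.9, -139.8, 90.0]
tool_rot: [0.585, 0.811, -0.0, 0.0]
wrist_force: [-1.0, -4.0, 1.7]
gripper_width: -0.2
grip_force: 2.0
time: 16.35
position: [446.2, -124.0, 89.9]
tool_rot: [0.679, 0.734, -0.0, 0.0]
wrist_force: [-1.5, -4.3, 0.9]
gripper_width: 0.1
grip_force: 2.0
```

```bash
python3 -m handwheel '[{"offset":[-0.0008,0.0024,0],"rotation":[0,0,-2],"fingers":0},{"offset":[-0.0008,0.0024,0],"rotation":[0,0,-2],"fingers":0}]'
python3 -m handwheel '[{"offset":[-0.0007,0.0025,0],"rotation":[0,0,-2],"fingers":0},{"offset":[0,0,0],"rotation":[0,0,0],"fingers":0}]'
python3 -m handwheel '[{"offset":[-0.0007,0.0025,0],"rotation":[0,0,-2],"fingers":0},{"offset":[0,0,0],"rotation":[0,0,0],"fingers":0}]'
```

```text
time: 16.55
position: [444.6, -119.1, 89.9]
tool_rot: [0.704, 0.71, -0.0, 0.0]
wrist_force: [-2.3, -3.7, 1.6]
gripper_width: -0.0
grip_force: 2.0
time: 16.75
position: [443.8, -116.5, 89.8]
tool_rot: [0.716, 0.698, -0.0, 0.0]
wrist_force: [-1.8, -2.5, 1.0]
gripper_width: -0.2
grip_force: 1.1
time: 16.95
position: [443.3, -114.2, 89.7]
tool_rot: [0.728, 0.686, 0.0, 0.0]
wrist_force: [-1.6, -1.6, 0.8]
gripper_width: -0.1
grip_force: 1.1
```

```bash
python3 -m handwheel '[{"offset":[-0.0005,0.0025,0],"rotation":[0,0,-2],"fingers":0},{"offset":[0,0,0],"rotation":[0,0,0],"fingers":0}]'
python3 -m handwheel '[{"offset":[-0.0004,0.0025,0],"rotation":[0,0,-2],"fingers":0},{"offset":[0,0,0],"rotation":[0,0,0],"fingers":0}]'
python3 -m handwheel '[{"offset":[-0.0003,0.002,0],"rotation":[0,0,-1],"fingers":0},{"offset":[0,0,0],"rotation":[0,0,0],"fingers":0}]'
```

```text
time: 17.15
position: [442.7, -111.7, 89.6]
tool_rot: [0.74, 0.673, 0.0, 0.0]
wrist_force: [-0.6, -1.7, 0.6]
gripper_width: -0.1
grip_force: 1.1
time: 17.35
position: [442.2, -109.2, 89.5]
tool_rot: [0.752, 0.66, 0.0, 0.0]
wrist_force: [-1.3, -1.6, 0.3]
gripper_width: -0.2
grip_force: 1.1
time: 17.55
position: [442.0, -107.2, 89.5]
tool_rot: [0.758, 0.653, 0.0, 0.0]
wrist_force: [-0.5, -1.8, 1.6]
gripper_width: 0.2
grip_force: 1.2
```

```bash
python3 -m handwheel '[{"offset":[-0.0002,0.002,0],"rotation":[0,0,-1],"fingers":0}]'
python3 -m handwheel '[{"offset":[-0.0001,0.002,0],"rotation":[0,0,-1],"fingers":0}]'
python3 - <<'E'
from h import *
import pickle
s=get('scene');save(s,'pics/s7.png');pickle.dump(s,open('i7.pkl','wb'))
print(r.sense()['moment'])
# dark knob mask near expected place
A=np.array([514.6,-98.7])
for a in (-175,-181,-187,-193):
    q=A+70*np.array([np.cos(np.radians(a)),np.sin(np.radians(a))]); print(a,proj(s,[*q,100]),proj(s,[*q,118]))
b=cv2.imread('pics/s7.png')[190:310,250:410]; cv2.imwrite('pics/s7c.png',cv2.resize(b,None,fx=5,fy=5,interpolation=cv2.INTER_CUBIC))
E
```

```text
time: 17.65
position: [441.8, -105.4, 89.5]
tool_rot: [0.763, 0.646, 0.0, 0.0]
wrist_force: [0.7, -3.3, 2.0]
gripper_width: 0.2
grip_force: 1.8
time: 17.75
position: [441.6, -103.2, 89.5]
tool_rot: [0.769, 0.639, 0.0, 0.0]
wrist_force: [-0.3, -4.6, 2.3]
gripper_width: -0.2
grip_force: 2.6
[-0.63536526 -0.05865993 -0.03026304]
-175 [317. 255.] [318. 249.]
-181 [315. 253.] [315. 247.]
-187 [313. 251.] [313. 245.]
-193 [311. 249.] [311. 243.]
```

View pics/s7c.png

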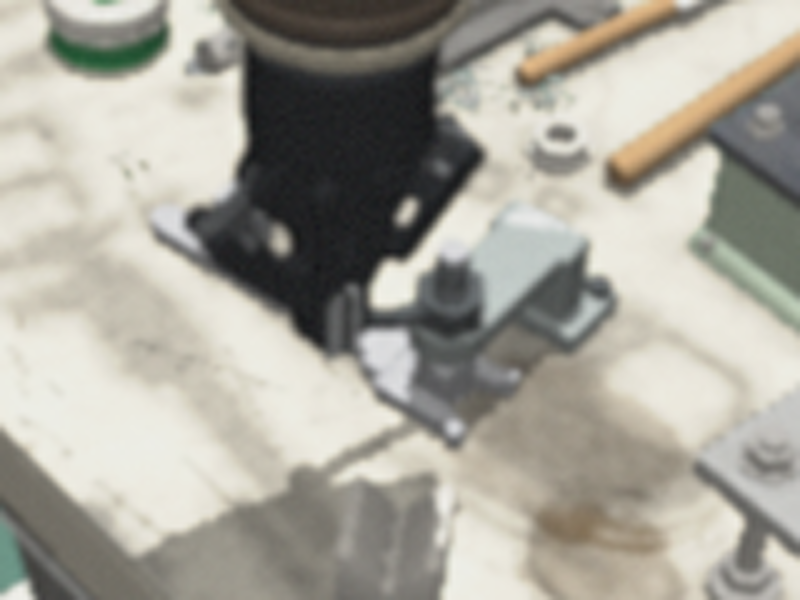

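The jaw is still seated on the foot at crop (440,390). The lever is at (447,318) to (365,318), with the finger behind the knob at (345,315). I'll get the lever angle from that slope.

Run:
```python
from h import *
import pickle
s=pickle.load(open('i7.pkl','rb'))
A=np.array([514.6,-98.7])
print('axis',proj(s,[*A,70]),proj(s,[*A,84]))
for z in (66,72,78):
  for a in (-165,-173,-181,-187,-193):
    q=A+50*np.array([np.cos(np.radians(a)),np.sin(np.radians(a))]); print(z,a,(proj(s,[*q,z])*5-[1250,950]).round())
# shadow-independent: handle far end + robot state
print(r.sense()['wrist_force'],r.sense()['position'])
```

```text
axis [340. 248.] [340. 244.]
66 -165 [385. 365.]
66 -173 [370. 360.]
66 -181 [360. 350.]
66 -187 [355. 340.]
66 -193 [345. 335.]
72 -165 [385. 355.]
72 -173 [370. 350.]
72 -181 [360. 340.]
72 -187 [355. 330.]
72 -193 [345. 325.]
78 -165 [385. 345.]
78 -173 [370. 340.]
78 -181 [360. 330.]
78 -187 [355. 320.]
78 -193 [345. 315.]
[-0.36040653 -3.69529075  2.90753231] [ 441.59342901 -103.0003323    89.50007855]
```

```bash
python3 -m handwheel '[{"offset":[0,0.002,0],"rotation":[0,0,-1],"fingers":0}]'
python3 -m handwheel '[{"offset":[0,0.001,0],"rotation":[0,0,0],"fingers":0}]'
```

```text
time: 17.9
position: [441.6, -101.3, 89.5]
tool_rot: [0.775, 0.632, 0.0, 0.0]
wrist_force: [-0.7, -8.8, 3.0]
gripper_width: 0.1
grip_force: 3.8
time: 18.0
position: [441.6, -100.3, 89.5]
tool_rot: [0.775, 0.632, 0.0, 0.0]
wrist_force: [-0.8, -8.0, 3.0]
gripper_width: 0.0
grip_force: 4.0
```

```bash
python3 -m handwheel '[{"offset":[0,0.0015,0],"rotation":[0,0,0],"fingers":0},{"offset":[0,0,0],"rotation":[0,0,0],"fingers":0}]'
python3 -m handwheel '[{"offset":[0,0.0015,0],"rotation":[0,0,0],"fingers":0},{"offset":[0,0,0],"rotation":[0,0,0],"fingers":0}]'
```

```text
time: 18.2
position: [441.8, -98.9, 89.5]
tool_rot: [0.775, 0.633, 0.0, 0.0]
wrist_force: [0.9, -7.7, 1.9]
gripper_width: 0.2
grip_force: 3.9
time: 18.4
position: [441.9, -97.6, 89.5]
tool_rot: [0.775, 0.633, 0.0, 0.001]
wrist_force: [0.4, -10.3, 0.6]
gripper_width: -0.0
grip_force: 5.0
```

```bash
python3 -m handwheel '[{"offset":[0,-0.012,0],"rotation":[0,0,0],"fingers":0},{"offset":[0,-0.02,0.04],"rotation":[0,0,0],"fingers":0},{"offset":[0.02,-0.03,0.04],"rotation":[0,0,0],"fingers":0},{"offset":[0.03,-0.03,0.04],"rotation":[0,0,0],"fingers":0},{"offset":[0,0,0.03],"rotation":[0,0,0],"fingers":0},{"offset":[0,0,0],"rotation":[0,0,0],"fingers":0}]'
python3 - <<'E'
from h import *
import pickle
w=get('wrist');save(w,'pics/w8.png');pickle.dump(w,open('w8.pkl','wb'))
g=w['pixels'].max(2)
A=np.array([514.6,-98.7])
print(cam(w)[0],'cap',proj(w,[*A,84]))
for a in (-170,-181,-190,-200):
    q=A+70*np.array([np.cos(np.radians(a)),np.sin(np.radians(a))]); print(a,proj(w,[*q,118]),proj(w,[*q,78]))
m=(g<60).astype(np.uint8); n,l,st,c=cv2.connectedComponentsWithStats(m)
for i in range(1,n):
    if st[i,4]>80: print(st[i],c[i].round(1))
E
```

```text
time: 19.0
position: [487.8, -184.6, 234.4]
tool_rot: [0.775, 0.632, 0.001, 0.002]
wrist_force: [-0.7, -0.2, -0.7]
gripper_width: 0.1
grip_force: 0.0
[ 501.01856162 -121.04188341  378.31983322] cap [330. 115.]
-170 [241. 148.] [252. 148.]
-181 [235. 130.] [246. 132.]
-190 [232. 113.] [244. 118.]
-200 [232.  95.] [244. 102.]
[    0    31   180   213 22593] [ 74.9 128.7]
[516  84  12 149 707] [521.7 155.2]
[235  98  19  25 216] [246.2 113.1]
[    0   281   640   199 74334] [323.  413.7]
```

Run:
```python
from h import *
import pickle
w=pickle.load(open('w8.pkl','rb'));g=w['pixels'].max(2)
for y in range(84,140,3): print(y,' '.join('%3d'%v for v in g[y,216:366:5]))
```

```text
84 211 210 190 180 179 177 195 209 212 211 212 212 213 212 212 207 195 174 140 209 211 211 211 191 213 212 184 164 189 188
87 212 211 192 181 180 173 194 209 211 212 211 212 211 212 210 206 196 169 203 212 211 211 211 203 188 151 175 192 189 189
90 212 212 194 175 175 172 191 188 215 210 212 212 211 200 209 204 193 161 211 211 210 212 205 197 152 188 193 191 191 190
93 212 207 190 177 169 172 191 209 212 212 212 210 213 207 213 209 200 156 212 213 210 193 205 156 188 190 193 193 190 190
96 211 211 174  70  72 162 187 205 212 212 212 213 212 213 209 213 195 174 199 208 193 128 108 109 109 118 195 196 191 189
99 211 213  81  62  61  58 173 202 212 212 211 210 210 212 210 211 199 184 166 200 207 109 108 108 107 112 192 195 189 185
102 211 207  61  65  67  68  51 193 211 211 211 210 211 214 212 213 209 176 208 210 167 112 107 191 143 109 168 190 187 185
105 212 194  61  66  67  69  50  89 200 203 208 207 212 210 211 212 210 174 211 207 128 108 184 209 210 106 118 187 186 185
108 212 179  63  68  69  71  50  50  88  86  84  85  90 102 114 134 144 112 140 135 104 105 211 210 214 136 106 18
[... 549 characters left out ...]
 212 212 211 212 212 211 211 210 149 138 102  79  77  74  85 108 159 184 179 131
126 196 206 204 199 171 173 173 131 159 211 212 205 213 203 157 193 161 144 143 141 116 107 100  76 106 108 190 169 113  88
129 192 198 190 196 171 169 150 123 130 166 146 152 141 136 128 128 138 141 140 140 104 108 110 110 106 110 147 105 134  94
132 188 173 179 192 168 172 120 124 133 140 143 142 137 133 126 117 137 143 140 125 136  90  88  87  94 110  89  98 184 119
135 189 147 176 197 173 172 114 123 133 137 143 140 139 133 146 120 148 177 152 133 141 125 108 112 123  94  94  95 163 133
138 190 161 177 195 176 172 116 119 127 142 178 188 191 208 208 182 198 208 209 147 139 132 113 101  98  98 140 136 135 138
```

The lever is at about -190°, which matches a tight nut (1.1) with the screw about 0.1 past its setting. As a last check, I'll see whether the spanner has shifted since it was released.

Run:
```python
from h import *
import pickle
_,a=pickle.load(open('i6.pkl','rb')); b=get('scene')
for n,(y0,y1,x0,x1) in dict(end=(225,245,276,300),mid=(240,265,300,325),lip=(264,282,325,352)).items():
    p=cv2.cvtColor(a['pixels'],cv2.COLOR_RGB2GRAY)[y0:y1,x0:x1]; q=cv2.cvtColor(b['pixels'],cv2.COLOR_RGB2GRAY)[y0-6:y1+6,x0-6:x1+6]
    m=cv2.matchTemplate(q,p,cv2.TM_CCOEFF_NORMED); print(n,m.max().round(3),np.array(cv2.minMaxLoc(m)[3])-6)
s=r.sense(); print(s['time'],s['position'],s['wrist_force'])
```

```text
end 0.674 [4 3]
mid 0.408 [-1 -1]
lip 0.851 [0 0]
19.1 [ 485.50996185 -183.0846904   230.98788125] [-0.95756646  0.29296867 -0.52641119]
```

```bash
python3 -c "
from bench import r
print(r.hand_in())"
```

```text
the job is handed in; nothing more can be done
None
```

I handed the job in at 19.1 s, with no verdict returned. The bush is out of the way and the spanner is on the foot, swung clockwise to the stop. By my measurements the jam nut is tight (lever about -190°) with the screw roughly 0.1–0.15 rad past its setting. The jaw had not shifted since release, though I couldn't confirm the handle end in the last picture, and I never moved the tin, vee block or small spanner.

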